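# Close the round tubs with their lids

### The job

Put each of the three round steel lids on the round steel tub of its size (small, medium, large), knob up, lying flat on the rim and centred so that the mouth is closed all round. Leave the tubs standing where they are, and leave the square lid, the oblong lid and the white cup untouched.

Things in the scene. Friction and masses are not known exactly. Their poses are not given: they have to be found in the camera images.
- tub_small: the small round open tub of bare stainless steel, a straight-sided cylinder 66 mm in outside diameter and 45 mm tall, wall 3 mm, standing loose on the table with a few small steel baking parts lying below its rim. Origin: centre of its underside; z up, so the rim lies 45 mm above the origin.
- tub_medium: the medium round open tub of bare stainless steel, a straight-sided cylinder 88 mm in outside diameter and 55 mm tall, wall 3 mm, standing loose on the table with a few small steel baking parts lying below its rim. Origin: centre of its underside; z up, so the rim lies 55 mm above the origin.
- tub_large: the large round open tub of bare stainless steel, a straight-sided cylinder 112 mm in outside diameter and 65 mm tall, wall 3 mm, standing loose on the table with a few small steel baking parts lying below its rim. Origin: centre of its underside; z up, so the rim lies 65 mm above the origin.
- lid_small: the small round lid (for the small round tub): a flat stainless steel disc (darker border) 82 mm in diameter and 4 mm thick, lying on the table knob up. In its middle stands an upright black knob 22 mm in diameter, from 10 to 34 mm above the underside, on a thinner stem. The disc's flat underside simply rests on the tub's rim, with 8 mm of overhang all round when centred. Origin: centre of the disc's underside; z up along the knob.
- lid_medium: the medium round lid (for the medium round tub): a flat stainless steel disc (darker border) 104 mm in diameter and 4 mm thick, lying on the table knob up. In its middle stands an upright black knob 22 mm in diameter, from 10 to 34 mm above the underside, on a thinner stem. The disc's flat underside simply rests on the tub's rim, with 8 mm of overhang all round when centred. Origin: centre of the disc's underside; z up along the knob.
- lid_large: the large round lid (for the large round tub): a flat stainless steel disc (darker border) 128 mm in diameter and 4 mm thick, lying on the table knob up. In its middle stands an upright black knob 22 mm in diameter, from 10 to 34 mm above the underside, on a thinner stem. The disc's flat underside simply rests on the tub's rim, with 8 mm of overhang all round when centred. Origin: centre of the disc's underside; z up along the knob.
- lid_square: a square lid, 88 x 88 mm, a flat stainless steel plate (darker border) 4 mm thick with the same upright black knob (22 mm diameter, top 34 mm above the underside). It belongs to a container that is not here: leave it lying. Origin: centre of its underside.
- lid_oblong: an oblong lid, 110 mm (its x) by 70 mm (its y), a flat stainless steel plate (darker border) 4 mm thick with the same upright black knob (22 mm diameter, top 34 mm above the underside). It belongs to a container that is not here: leave it lying. Origin: centre of its underside.
- ramekin: a small white ceramic cup, 76 mm across the rim, 40 mm tall, standing among the things; to be left alone. Origin: centre of its underside.
Things that resemble listed ones, but are neither listed nor needed, are in the scene too. Leave any red or turquoise look-alike of the lid_large alone.

How it is judged:
At the end, for the whole second after the job is handed in: Each round lid rests knob up and level (4 degrees) on the rim of the tub of its own size, height within 3 mm, centre within 10 mm of the tub's axis, all at rest. Tubs upright and within 30 mm of their start; square lid, oblong lid and cup within 25 mm of theirs (horizontal distance between lid_small and tub_small below 0.01 m and z of lid_small in the frame of tub_small between 0.042 and 0.048 m and angle between each of lid_small, tub_small, lid_medium, tub_medium, lid_large, tub_large's own z axis and vertical below 0.07 rad and linear speed of each of lid_small, tub_small, lid_medium, tub_medium, lid_large, tub_large below 0.02 m/s and distance of each of tub_small, tub_medium, tub_large from where it was at the start of the episode below 0.03 m and horizontal distance between lid_medium and tub_medium below 0.01 m and z of lid_medium in the frame of tub_medium between 0.052 and 0.058 m and horizontal distance between lid_large and tub_large below 0.01 m and z of lid_large in the frame of tub_large between 0.062 and 0.068 m and distance of each of lid_square, lid_oblong, ramekin from where it was at the start of the episode below 0.025 m); the robot touches nothing.
It fails at once if a tub is shoved more than 30 mm or tipped over (distance of any of tub_small, tub_medium, tub_large from where it was at the start of the episode above 0.03 m or angle between any of tub_small, tub_medium, tub_large's own z axis and vertical above 0.3 rad).
It fails at once if the square lid, the oblong lid or the cup is moved more than 25 mm (distance of any of lid_square, lid_oblong, ramekin from where it was at the start of the episode above 0.025 m).
It also fails if it takes over 96 s, if anything falls off the work surface, if the arm or the gripper's body presses on something with over 40 N, if the wrist force passes 120 N, or if a joint passes its speed limit or range.

### The arm

A 6-joint arm with a two-finger parallel gripper is mounted at the origin on the work surface. World frame = base frame: x ahead of the robot, y to its left, z up, the work surface at z = 0. Lengths are in m, angles in rad, forces in N, time in s.
With the tool pointing down it reaches from about 0.3 to 1 m from the base axis. Payload 5.1 kg.
Tool frame: the origin (TCP) lies between the finger pads; the fingertips stand r.finger_overhang ahead of it and the grasp point (between the pads) lies 2 mm behind it (r.finger_overhang is the distance from the TCP to the fingertips, in m); z points along the fingers, y is the line along which they close (so a half turn about z gives the same grasp; the last joint's range is limited). The gripper opens to 95 mm and grips with 3 to 60 N. Pads are 20 mm wide; open, the fingers measure 119 mm over their backs; the gripper's body (75 mm by 180 mm) begins 59 mm behind the grasp point.
Start: joints at [-1.277, 0.124, 1.65, -0, 1.367, -0.083], TCP at [0.239, -0.604, 0.232] pointing down, gripper open.
Joint ranges: [-2.61, 2.61], [-1.02, 2.33], [0.03, 2.71], [-1.35, 4.49], [0.32, 2.68], [-2.91, 2.91]. Speed limits (rad/s): [2.57, 2.57, 3.14, 3.14, 3.14, 3.14].

### API

Orientations are given as a rotation vector (axis times angle).
In Python, from cell import r, cams, order gives the robot as it stands.
- The arm moves only by the tool send_rows, never from a script. Its argument "commands" is text: rows parted by semicolons, each of 6 numbers parted by spaces: the shift along the tool's x, y, z each as a share of 5 cm, from -1 to 1, then the turn, a rotation vector about the tool's x, y, z each as a share of 10 degrees, from -1 to 1. A call has 1 to 12 rows; each row shifts and turns the commanded pose from where the row before left it, along the tool's axes as they then stand; what a row does not reach is not made up. A row lasts 1/8 s, in which the tool goes at most 62.5 mm and 10.7 degrees, less where a joint would pass 70% of its speed; a pose out of reach is approached as far as the arm can. A call with a number of a shift or a turn outside -1 to 1 is refused whole. A call with a gripper value outside its range is refused whole. "jaw" is the gripper command: -1 is shut, 1 is fully open, values between are in proportion, set as the call begins (left out, the last holds). The fingers move at their own pace and stop on an object; "newtons" is the grip in N (left out, the last holds). Time passes only in rows, so rows that do not move let the fingers close. It gives the time, the measured TCP pose, the force, the opening and the grip force at its end, in the units of the state.
- r.state(): the state, without advancing time (a new reading comes with each control period).
- cams.grab_frame(name): name is "scene" or "top"; returns a dict with "img" (420x560x3 uint8, red, green, blue), "z_map" (420x560 float32, m along the optical axis (not along the pixel's ray), 0 where there is no reading), "mtx" (3x3 intrinsics, pixels), "k1" (the pictures are not rectified: a ray, as slopes to the right and down, at radius r is drawn at 1 + k1 r^2 times it, then the intrinsics apply), "xyz" and "attitude" of the camera in the world. Camera axes: x right, y down, z forward; pixel columns grow to the right and rows downward; lengths in m; the calibration is good to about 2 mm. A picture is of the moment at which its call begins.
- order.hand_in(): hands the job in; it is judged then, once.
The state is a dict: "time": time; "q": joint angles; "qd": joint speeds; "joint_efforts": joint torques, N m; "tool_pos": TCP position; "orientation": TCP orientation; "force": force on the tool from outside, world axes, zero at the start; "torque": the same for the moment, N m; "finger_gap": finger opening in m; "grip_force": force on a finger pad.
Only numpy, scipy, OpenCV 4.12 (cv2) and the standard library are available. Lean on these libraries where they do the work, as an engineer would, in place of code of your own. Each camera call takes 0.05 s, during which the arm holds its last target. There are 200 camera calls.

## Working session

There is one attempt and no reset: what is moved stays moved. The work goes in short steps, Python scripts to look and compute and a tool call to move; the robot and the scene stay as the last step left them, time stands still between calls to the robot, and variables do not carry over. Pictures are saved under pics/ and viewed, at most 14 in all, crops included, and the job is handed in when it is done.

Besides the shell and the picture viewer there is one more tool, called after ">>>" as name(argument=value, ...) on one line, values as JSON. send_rows: Moves the arm, as the interface text tells. Shift numbers are shares of 5 cm and turn numbers shares of 10 degrees, none past 1 either way. Its arguments: {"type":"object","properties":{"commands":{"type":"string"},"jaw":{"type":"number"},"newtons":{"type":"number"}},"required":["commands"]}

```bash
mkdir -p pics; ls
python3 - <<'E'
from cell import r,cams
import cv2,numpy as np
for n in("top","scene"):
    f=cams.grab_frame(n); cv2.imwrite(f"pics/{n}0.png",cv2.resize(f["img"][:,:,::-1],(800,600),interpolation=cv2.INTER_CUBIC)); np.savez(f"{n}0.npz",**f)
    print(n,f["xyz"],f["attitude"],f["mtx"],f["k1"])
print(r.state(),r.finger_overhang)
E
```

```text
pics
top [0.29002489 0.09808366 1.66396893] [-2.16644213  2.18274114 -0.0965648 ] [[542.02726605   0.         278.70442124]
 [  0.         542.02726605 206.28411406]
 [  0.           0.           1.        ]] -0.06334724515879152
scene [1.3997026  0.07430052 0.81148   ] [-1.7223568  -1.66880505  0.79534222] [[520.73019525   0.         284.50091285]
 [  0.         520.73019525 213.82521927]
 [  0.           0.           1.        ]] -0.13111383174028857
{'time': 0.1, 'q': array([-1.27659187e+00,  1.24436449e-01,  1.65153428e+00, -6.17999123e-06,
        1.36747961e+00, -8.26133929e-02]), 'qd': array([-5.93504984e-04, -6.85806904e-04, -3.17286160e-04,  2.39169754e-04,
       -7.18995148e-05,  5.26251164e-04]), 'joint_efforts': array([ 3.35137793e-04, -4.18879330e+01, -3.61096430e+01,  7.76060647e-02,
        4.61546041e-02, -5.33592993e-05]), 'tool_pos': array([ 0.23898133, -0.60388846,  0.23051402]), 'orientation': array([-3.08418303e+00, -5.88064463e-01,  3.17407397e-04]), 'force': array([ 0.38516397, -0.03486352, -0.27340522]), 'torque': array([-0.05492316,  0.05043828, -0.06258008]), 'grip_force': 0.0, 'finger_gap': 0.0952875829687521} 0.017
```

View pics/top0.png

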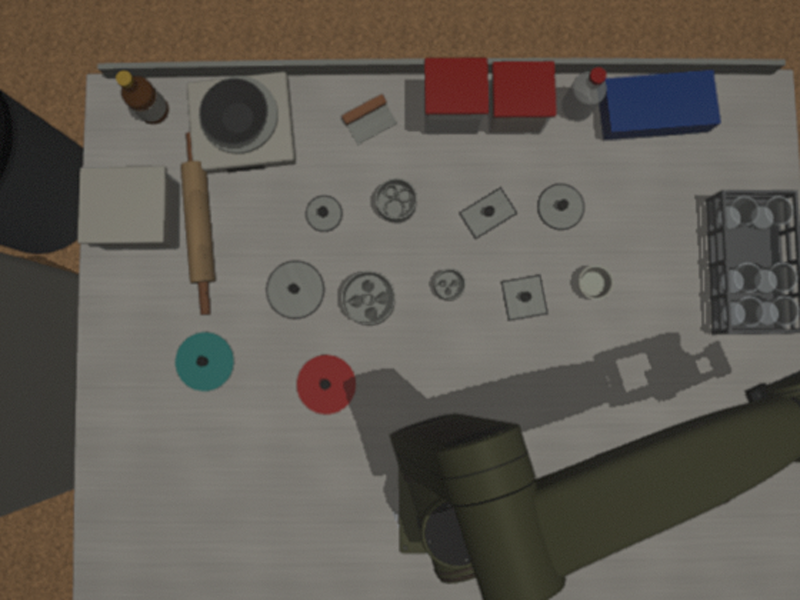

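View pics/scene0.png

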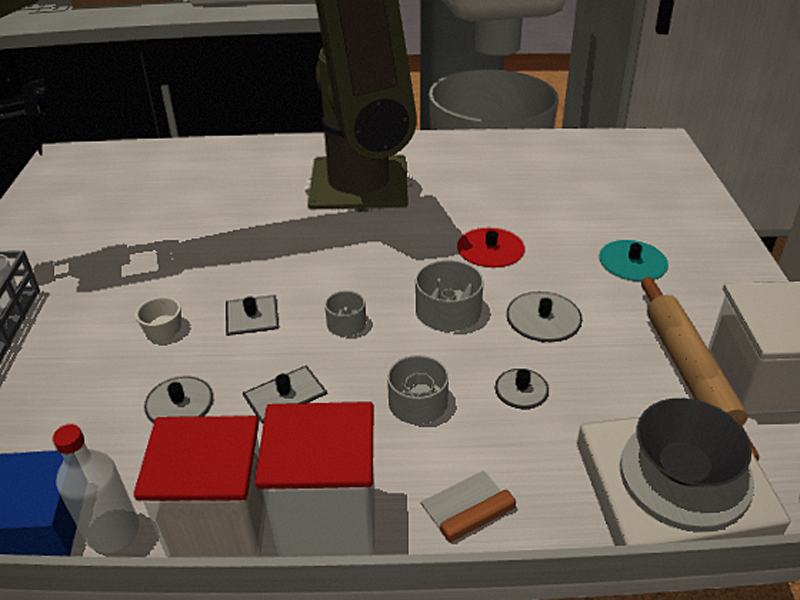

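Top picture (800x600 px):
- Round steel lids: small at (323,213), large at (295,290), medium at (561,206).
- Tubs: medium at (395,200), large at (366,298), small at (447,284).
- To leave alone: square lid (524,297), oblong lid (488,212), cup (592,282).
- Look-alikes of lid_large: red (325,384) and turquoise (203,361). The bare steel one at (295,290) fits, since it is the only grey one of 128 mm.

Next I measure and crop.

```bash
cat > h.py <<'E'
import numpy as np,cv2
from scipy.spatial.transform import Rotation as R
def rays(f,uv):
    K=f["mtx"];k=float(f["k1"]);uv=np.asarray(uv,float).reshape(-1,1,2)
    s=cv2.undistortPoints(uv,K,np.array([k,0,0,0.]),None,None,None).reshape(-1,2)
    d=np.c_[s,np.ones(len(s))]
    return d@R.from_rotvec(f["attitude"]).as_matrix().T
def plane(f,uv,z):
    d=rays(f,uv);c=f["xyz"];t=(z-c[2])/d[:,2]
    return (c+d*t[:,None])
def cloud(f):
    h,w=f["z_map"].shape;v,u=np.mgrid[:h,:w]
    d=rays(f,np.c_[u.ravel(),v.ravel()]);return (f["xyz"]+d*f["z_map"].reshape(-1,1)).reshape(h,w,3)
def circ(p):
    A=np.c_[2*p,np.ones(len(p))];s=np.linalg.lstsq(A,(p**2).sum(1),rcond=None)[0]
    return s[:2],np.sqrt(s[2]+s[:2]@s[:2])
def rob(p):
    for _ in range(4):
        c,r=circ(p);e=abs(np.hypot(*(p-c).T)-r);p=p[e<max(.003,2*np.median(e))]
    return c,r,len(p)
ROI={"ls":(323,213),"lm":(561,206),"ll":(295,290),"ts":(447,284),"tm":(395,200),"tl":(366,298),"sq":(524,297),"ob":(488,212),"cup":(592,282)}
RAD={"ls":.041,"lm":.052,"ll":.064,"ts":.033,"tm":.044,"tl":.056}
ZZ={"ls":.004,"lm":.004,"ll":.004,"ts":.045,"tm":.055,"tl":.065}
def fit(f,P,g,c0,z,rad,tub):
    h,w=g.shape;v,u=np.mgrid[:h,:w]
    Q=plane(f,np.c_[u.ravel(),v.ravel()],z)[:,:2].reshape(h,w,2)
    for k in range(3): # edge pixels near expected radius, on the plane of the rim
        d=np.hypot(*np.moveaxis(Q-c0,2,0))
        if tub: m=(abs(d-rad)<.02)&(abs(P[...,2]-z)<.012); 
        else: m=(abs(d-rad)<.015/(k+1))&(g<np.percentile(g[abs(d-rad)<.02],25))
        p=Q[m]; c,r,n=rob(p); c0=c
    return c,r,n
E
python3 - <<'E'
from h import *
f=dict(np.load("top0.npz"));P=cloud(f);g=cv2.cvtColor(f["img"],cv2.COLOR_RGB2GRAY)
t=P[150:300,80:420,2];print("table z med/std",np.median(t))
for n in ROI:
    u,v=np.array(ROI[n])*.7; 
    z=ZZ.get(n,.004);c0=plane(f,[[u,v]],z)[0,:2]
    o=[n,c0.round(3)]
    if n in RAD: c,r,k=fit(f,P,g,c0,z,RAD[n],n[0]=="t");o+=["fit",c.round(4),round(r,4),k]
    # knob: dark blob
    if n[0]!="t" and n!="cup":
        yy,xx=np.mgrid[:420,:560];m=(g<45)&(np.hypot(xx-u,yy-v)<10)
        if m.any():
            uv=np.c_[xx[m],yy[m]].mean(0);o+=["knob",plane(f,[uv],.022)[0,:2].round(4),m.sum()]
    print(*o)
s=np.ascontiguousarray(f["img"][115:285,115:430,::-1]);cv2.imwrite("pics/crop.png",cv2.resize(s,(800,432),interpolation=cv2.INTER_CUBIC))
E
```

```text
table z med/std 0.0009817164738586959
ls [0.62  0.262] fit [0.62   0.2618] 0.0394 146 knob [0.6207 0.2613] 24
lm [ 0.632 -0.257] fit [ 0.6317 -0.2557] 0.0503 201 knob [ 0.631 -0.254] 21
ll [0.452 0.322] fit [0.4539 0.3229] 0.0622 232 knob [0.4544 0.3238] 22
ts [ 0.458 -0.003] fit [ 0.4587 -0.0078] 0.0314 82
tm [0.636 0.105] fit [0.6397 0.1039] 0.0423 131
tl [0.428 0.166] fit [0.4298 0.1634] 0.054 133
sq [ 0.433 -0.171] knob [ 0.4342 -0.171 ] 14
ob [ 0.619 -0.097] knob [ 0.6191 -0.0954] 21
cup [ 0.464 -0.32 ]
```

View pics/crop.png

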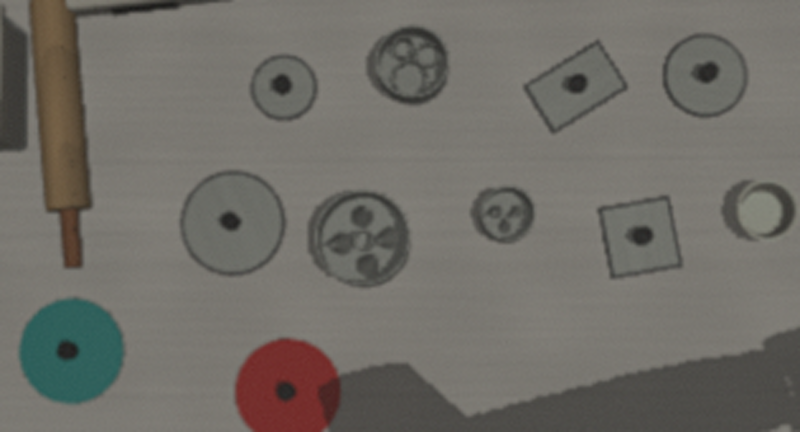

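The crop confirms it: the grey discs at (284,87), (233,222) and (705,75) are the small, large and medium lids, and the fitted radii agree. Red (287,391) and turquoise (72,350) are to be left alone. Next I cross-check with the scene view.

Run:
```python
from h import *
C={"ls":(.620,.2618),"lm":(.6317,-.2557),"ll":(.4539,.3229),"ts":(.4587,-.0078),"tm":(.6397,.1039),"tl":(.4298,.1634)}
for n in("scene","top"):
    f=dict(np.load(n+"0.npz"));P=cloud(f);g=cv2.cvtColor(f["img"],cv2.COLOR_RGB2GRAY)
    for k in C:
        o=[n,k]; d=np.hypot(P[...,0]-C[k][0],P[...,1]-C[k][1])
        if k[0]=="t":
            m=(d<RAD[k]+.015)&(abs(P[...,2]-ZZ[k])<.006); p=P[m]; c,r,q=rob(p[:,:2]);o+=["cloud",c.round(4),r.round(4),q]
            # enclosing hull of tub points
        else:
            m=(d<.02)&(P[...,2]>.026)&(P[...,2]<.045)
            o+=["knobtop",P[m].mean(0).round(4),m.sum()]
            if n=="scene":
                c,r,q=fit(f,P,g,np.array(C[k]),.004,RAD[k],0);o+=["ring",c.round(4),r.round(4)]
        print(*o)
```

```text
scene ls knobtop [0.625  0.262  0.0329] 83 ring [0.6227 0.2616] 0.0392
scene lm knobtop [ 0.6353 -0.2541  0.0328] 72 ring [ 0.6451 -0.2495] 0.0509
scene ll knobtop [0.4587 0.3232 0.0332] 60 ring [0.4561 0.3237] 0.0622
scene ts cloud [ 0.4613 -0.008 ] 0.0314 174
scene tm cloud [0.6434 0.1041] 0.0423 301
scene tl cloud [0.4329 0.1639] 0.0544 288
top ls knobtop [0.6195 0.2621 0.0347] 39
top lm knobtop [ 0.6308 -0.2552  0.0348] 39
top ll knobtop [0.4532 0.3232 0.0343] 38
top ts cloud [ 0.4589 -0.008 ] 0.0314 68
top tm cloud [0.6404 0.1041] 0.0423 102
top tl cloud [0.4299 0.1635] 0.0541 113
```

>>> send_rows(commands="0 0 0 0 0 0.72;0 0 0 0 0 0.72;0 0 0 0 0 0.72;0 -1 0 0 0 0;0 -1 0 0 0 0;0 -1 0 0 0 0;0 -1 0 0 0 0;0 -1 0 0 0 0;0 -1 0 0 0 0", jaw=0, newtons=25)

```text
time: 1.23
tool_pos: [0.2389, -0.3026, 0.2311]
orientation: [-3.141, 0.001, 0.0]
force: [0.4, 0.5, 0.1]
finger_gap: 0.0476
grip_force: 0.0
```

>>> send_rows(commands="0.36 -0.95 0 0 0 0;0.36 -0.95 0 0 0 0;0.36 -0.95 0 0 0 0;0.36 -0.95 0 0 0 0;0.36 -0.95 0 0 0 0;0.36 -0.95 0 0 0 0;0.36 -0.95 0 0 0 0;0.36 -0.95 0 0 0 0;0.36 -0.95 0 0 0 0;0.36 -0.95 0 0 0 0;0.36 -0.95 0 0 0 0;0.36 -0.95 0 0 0 0")

```text
time: 2.72
tool_pos: [0.4554, 0.2673, 0.2311]
orientation: [3.141, 0.001, -0.001]
force: [0.3, -0.3, 1.6]
finger_gap: 0.0476
grip_force: 0.0
```

>>> send_rows(commands="0 -0.56 0 0 0 0;0 -0.55 0 0 0 0;0 0 0.9 0 0 0;0 0 0.9 0 0 0;0 0 0.9 0 0 0;0 0 0.7 0 0 0;0 0 0.4 0 0 0;0 0 0.26 0 0 0;0 0 0 0 0 0;0 0 0 0 0 0")

```text
time: 3.98
tool_pos: [0.4563, 0.3217, 0.0301]
orientation: [-3.14, 0.0, -0.003]
force: [-0.2, -1.2, 0.6]
finger_gap: 0.0478
grip_force: 0.0
```

>>> send_rows(commands="0 0 0 0 0 0;0 0 0 0 0 0;0 0 0 0 0 0;0 0 0 0 0 0;0 0 0 0 0 0;0 0 0 0 0 0", jaw=-1)

```text
time: 4.72
tool_pos: [0.4556, 0.3214, 0.0291]
orientation: [-3.141, 0.0, -0.001]
force: [-1.0, 1.4, 2.8]
finger_gap: 0.0217
grip_force: 25.0
```

>>> send_rows(commands="0 0 -0.4 0 0 0;0 0 -0.8 0 0 0;0 0 -0.8 0 0 0;-0.1 0.6 0 0 0 0;-0.13 0.8 0 0 0 0;-0.13 0.8 0 0 0 0;-0.1 0.6 0 0 0 0;-0.03 0.36 0 0 0 0;0 0 0 0 0 0;0 0 0 0 0 0")

```text
time: 5.98
tool_pos: [0.4311, 0.1636, 0.129]
orientation: [-3.141, -0.0, -0.001]
force: [0.2, 0.2, -3.0]
finger_gap: 0.0213
grip_force: 25.0
```

```bash
cat > look.py <<'E'
import sys
from cell import r,cams
from h import *
f=cams.grab_frame("scene");n=sys.argv[1]
x,y,w,h=map(int,sys.argv[2:6])
cv2.imwrite(f"pics/{n}.png",cv2.resize(np.ascontiguousarray(f["img"][y:y+h,x:x+w,::-1]),(w*3,h*3),interpolation=cv2.INTER_CUBIC))
s=r.state();print(s["tool_pos"].round(4),s["orientation"].round(3),s["finger_gap"])
E
python3 look.py a 230 120 260 180
```

```text
[0.431  0.1637 0.1289] [-3.141e+00 -1.000e-03 -0.000e+00] 0.02139445466499069
```

View pics/a.png

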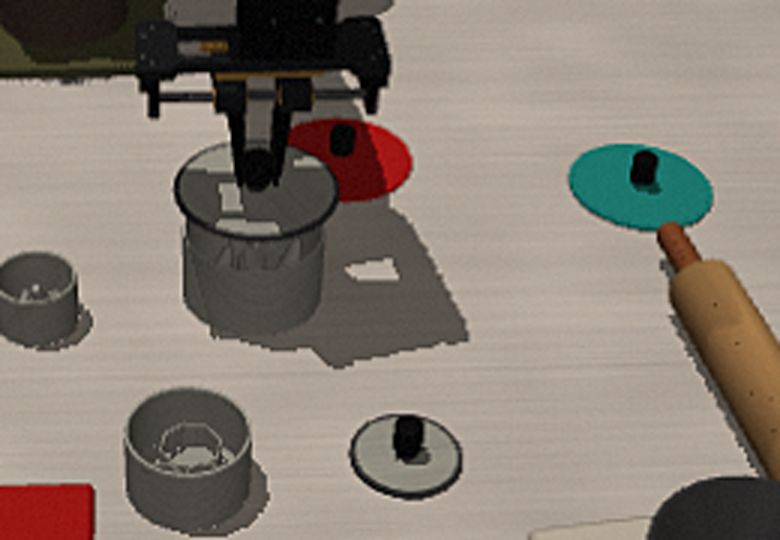

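The large lid is held level at (257,190), above the large tub at (255,265). Next I lower it.

>>> send_rows(commands="0 0 0.3 0 0 0;0 0 0.2 0 0 0;0 0 0.1 0 0 0;0 0 0.05 0 0 0;0 0 0.03 0 0 0;0 0 0 0 0 0;0 0 0 0 0 0")

```text
time: 6.9
tool_pos: [0.431, 0.1631, 0.095]
orientation: [-3.141, 0.0, -0.001]
force: [0.1, -0.1, -2.1]
finger_gap: 0.021
grip_force: 25.0
```

>>> send_rows(commands="0 0 0.02 0 0 0;0 0 0.02 0 0 0;0 0 0 0 0 0;0 0 0 0 0 0")

```text
time: 7.4
tool_pos: [0.4311, 0.1631, 0.0941]
orientation: [3.142, -0.0, 0.0]
force: [-3.4, -1.6, 5.3]
finger_gap: 0.0213
grip_force: 25.0
```

>>> send_rows(commands="0 0 0 0 0 0;0 0 0 0 0 0;0 0 0 0 0 0;0 0 -0.2 0 0 0;0 0 -0.5 0 0 0;0 0 -0.8 0 0 0;0 0 -0.6 0 0 0;0.76 -0.4 0 0 0 0;0.76 -0.4 0 0 0 0;0.76 -0.4 0 0 0 0;0.76 -0.4 0 0 0 0;0.76 -0.38 0 0 0 0", jaw=0)

```text
time: 8.9
tool_pos: [0.6222, 0.2628, 0.1983]
orientation: [-3.141, 0.0, -0.001]
force: [-0.2, 0.1, 0.9]
finger_gap: 0.0473
grip_force: 0.0
```

>>> send_rows(commands="0 0 0.9 0 0 0;0 0 0.9 0 0 0;0 0 0.8 0 0 0;0 0 0.5 0 0 0;0 0 0.25 0 0 0;0 0 0 0 0 0;0 0 0 0 0 0")

```text
time: 9.78
tool_pos: [0.622, 0.2624, 0.032]
orientation: [-3.141, 0.0, -0.004]
force: [-0.8, 0.4, 1.1]
finger_gap: 0.0472
grip_force: 0.0
```

```bash
python3 look.py b 230 120 260 180
```

```text
[0.6221 0.2624 0.0322] [-3.141  0.    -0.005] 0.047625250651628925
```

View pics/b.png

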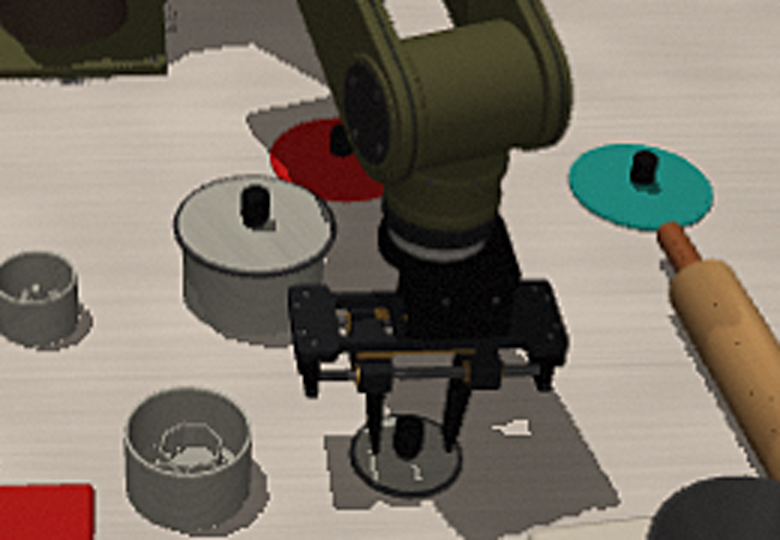

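The large lid sits flat and centred at (255,225). The fingers straddle the small lid's knob at (408,437).

>>> send_rows(commands="-0.02 0 0.06 0 0 0;0 0 0 0 0 0;0 0 0 0 0 0")

```text
time: 10.2
tool_pos: [0.6198, 0.262, 0.0273]
orientation: [-3.142, 0.0, -0.0]
force: [-0.4, -0.4, -0.0]
finger_gap: 0.0477
grip_force: 0.0
```

>>> send_rows(commands="0 0 0 0 0 0;0 0 0 0 0 0;0 0 0 0 0 0;0 0 0 0 0 0;0 0 0 0 0 0;0 0 0 0 0 0", jaw=-1)

```text
time: 10.95
tool_pos: [0.6198, 0.262, 0.0272]
orientation: [3.141, -0.0, 0.0]
force: [-0.9, -0.1, 0.3]
finger_gap: 0.0214
grip_force: 25.0
```

>>> send_rows(commands="0 0 -0.5 0 0 0;0 0 -1 0 0 0;0 0 -1 0 0 0;0 0 -0.5 0 0 0;-0.4 0.6 0 0 0 0;-0.4 0.7 0 0 0 0;-0.5 0.9 0 0 0 0;-0.5 0.9 0 0 0 0;-0.5 0.9 0 0 0 0;-0.5 0.8 0 0 0 0;-0.4 0.6 0 0 0 0;0 0 0 0 0 0")

```text
time: 12.45
tool_pos: [0.4587, -0.0091, 0.1769]
orientation: [-3.141, 0.005, -0.0]
force: [-0.2, 0.4, -0.7]
finger_gap: 0.0215
grip_force: 25.0
```

>>> send_rows(commands="0 0 0.6 0 0 0;0 0 0.6 0 0 0;0 0 0.5 0 0 0;0 0 0.2 0 0 0;0 0 0.1 0 0 0;0 0 0 0 0 0;0 0 0 0 0 0")

```text
time: 13.32
tool_pos: [0.4606, -0.008, 0.0782]
orientation: [3.141, -0.0, 0.003]
force: [0.4, -0.0, -1.3]
finger_gap: 0.0214
grip_force: 25.0
```

>>> send_rows(commands="-0.02 0 0.05 0 0 0;0 0 0.03 0 0 0;0 0 0.02 0 0 0;0 0 0.02 0 0 0;0 0 0 0 0 0;0 0 0 0 0 0")

```text
time: 14.08
tool_pos: [0.4588, -0.008, 0.0721]
orientation: [3.142, -0.0, -0.001]
force: [-4.4, 0.0, 5.7]
finger_gap: 0.0212
grip_force: 25.0
```

>>> send_rows(commands="0 0 0 0 0 0;0 0 0 0 0 0;0 0 0 0 0 0;0 0 -0.3 0 0 0;0 0 -0.7 0 0 0;0 0 -0.8 0 0 0;0 0 -0.7 0 0 0;0.7 0.99 0 0 0 0;0.7 0.99 0 0 0 0;0.7 0.99 0 0 0 0;0.7 0.99 0 0 0 0;0.66 0.99 0 0 0 0", jaw=0)

```text
time: 15.58
tool_pos: [0.633, -0.2573, 0.1974]
orientation: [3.141, -0.001, 0.002]
force: [0.8, 0.6, -0.2]
finger_gap: 0.0476
grip_force: 0.0
```

>>> send_rows(commands="0 0 0 0 0 0;0 0 0.9 0 0 0;0 0 0.9 0 0 0;0 0 0.8 0 0 0;0 0 0.4 0 0 0;0 0 0.2 0 0 0;0 0 0 0 0 0;0 0 0 0 0 0")

```text
time: 16.58
tool_pos: [0.633, -0.256, 0.0383]
orientation: [3.14, -0.0, 0.005]
force: [0.1, -0.3, 0.1]
finger_gap: 0.0475
grip_force: 0.0
```

```bash
python3 look.py c 80 160 260 180
```

```text
[ 0.6329 -0.256   0.0382] [ 3.14  -0.     0.005] 0.0473874847187082
```

View pics/c.png

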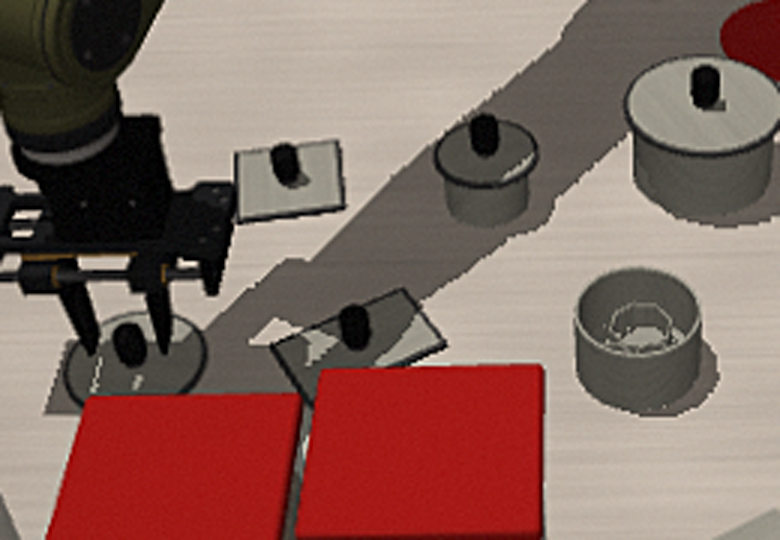

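The small lid is centred on its tub at (486,155), and the fingers straddle the medium lid's knob at (130,345).

>>> send_rows(commands="-0.02 0 0.1 0 0 0;0 0 0.1 0 0 0;0 0 0 0 0 0;0 0 0 0 0 0")

```text
time: 17.12
tool_pos: [0.6306, -0.2554, 0.026]
orientation: [-3.141, 0.0, 0.0]
force: [0.2, 0.4, -1.2]
finger_gap: 0.0475
grip_force: 0.0
```

>>> send_rows(commands="0 0 0 0 0 0;0 0 0 0 0 0;0 0 0 0 0 0;0 0 0 0 0 0;0 0 0 0 0 0;0 0 0 0 0 0", jaw=-1)

```text
time: 17.88
tool_pos: [0.6308, -0.2556, 0.0263]
orientation: [3.141, -0.0, 0.0]
force: [0.7, -1.3, 0.0]
finger_gap: 0.0214
grip_force: 25.0
```

>>> send_rows(commands="0 0 -0.5 0 0 0;0 0 -1 0 0 0;0 0 -1 0 0 0;0 0 -0.5 0 0 0;0.02 -0.8 0 0 0 0;0.03 -0.95 0 0 0 0;0.03 -1 0 0 0 0;0.03 -1 0 0 0 0;0.03 -1 0 0 0 0;0.03 -1 0 0 0 0;0.02 -0.9 0 0 0 0;0 -0.54 0 0 0 0")

```text
time: 19.38
tool_pos: [0.6395, 0.1064, 0.1754]
orientation: [-3.141, -0.003, 0.002]
force: [-0.8, 0.7, -1.1]
finger_gap: 0.0215
grip_force: 25.0
```

>>> send_rows(commands="0 0 0.6 0 0 0;0 0 0.6 0 0 0;0 0 0.4 0 0 0;0 0 0.15 0 0 0;0 0 0.05 0 0 0;0 0 0 0 0 0;0 0 0 0 0 0")

```text
time: 20.25
tool_pos: [0.6411, 0.104, 0.0875]
orientation: [-3.141, 0.0, -0.003]
force: [0.1, 0.1, -2.1]
finger_gap: 0.0214
grip_force: 25.0
```

Contact is expected at z 0.0813.

>>> send_rows(commands="0 0 0.05 0 0 0;0 0 0.03 0 0 0;0 0 0.02 0 0 0;0 0 0.02 0 0 0;0 0 0 0 0 0;0 0 0 0 0 0")

```text
time: 21.0
tool_pos: [0.6402, 0.1041, 0.0812]
orientation: [3.142, -0.0, -0.001]
force: [-4.6, -1.1, 5.5]
finger_gap: 0.0213
grip_force: 25.0
```

>>> send_rows(commands="0 0 0 0 0 0;0 0 0 0 0 0;0 0 0 0 0 0;0 0 -0.3 0 0 0;0 0 -0.8 0 0 0;0 0 -1 0 0 0;0 0 -0.8 0 0 0;0 1 0 0 0 0;0 1 0 0 0 0;0 1 0 0 0 0;0 1 0 0 0 0;0 1 0 0 0 0", jaw=0)

```text
time: 22.5
tool_pos: [0.6404, -0.1476, 0.2266]
orientation: [3.141, -0.0, 0.003]
force: [1.6, -0.2, -0.8]
finger_gap: 0.0478
grip_force: 0.0
```

>>> send_rows(commands="-0.2 1 0 0 0 0;-0.2 1 0 0 0 0;-0.2 1 0 0 0 0;-0.2 1 0 0 0 0;0 0 0 0 0 0;0 0 0 0 0 0;0 0 0 0 0 0")

```text
time: 23.38
tool_pos: [0.6007, -0.3447, 0.2256]
orientation: [-3.142, -0.002, -0.001]
force: [-0.6, -0.9, 0.0]
finger_gap: 0.0472
grip_force: 0.0
```

```bash
python3 look.py d 150 120 260 190
python3 - <<'E'
from h import *
from cell import cams
T={"ts":(.460,-.008,.0,.041,.045),"tm":(.6415,.104,0,.052,.055),"tl":(.431,.1635,0,.064,.065)}
for n in("scene","top"):
    f=cams.grab_frame(n);P=cloud(f);g=cv2.cvtColor(f["img"],cv2.COLOR_RGB2GRAY)
    for k,(x,y,_,r,z) in T.items():
        d=np.hypot(P[...,0]-x,P[...,1]-y)
        m=(d<r+.02)&(abs(P[...,2]-z-.004)<.006); p=P[m]
        (cx,cy),rr=cv2.minEnclosingCircle(p[:,:2].astype(np.float32))
        kn=P[(d<.025)&(P[...,2]>z+.026)].mean(0)
        pl=np.linalg.lstsq(np.c_[p[:,:2],np.ones(len(p))],p[:,2],rcond=None)[0]
        print(n,k,"disc",round(cx,4),round(cy,4),round(rr,4),"knob",kn.round(4),"tilt",pl[:2].round(3),"z",p[:,2].mean().round(4))
E
```

```text
[ 0.6007 -0.3446  0.2255] [-3.142e+00 -2.000e-03 -0.000e+00] 0.047545768896929276
scene ts disc 0.4602 -0.0058 0.0433 knob [ 0.464  -0.0061  0.0783] tilt [-0.006 -0.001] z 0.0501
scene tm disc 0.6425 0.1065 0.0537 knob [0.645  0.1056 0.0881] tilt [-0.006 -0.004] z 0.0599
scene tl disc 0.4295 0.1646 0.0667 knob [0.4341 0.1645 0.0982] tilt [-0.004 -0.002] z 0.0702
top ts disc 0.4595 -0.0062 0.0413 knob [ 0.4584 -0.0069  0.0795] tilt [-0.008  0.007] z 0.0492
top tm disc 0.6401 0.1052 0.052 knob [0.6392 0.1057 0.0892] tilt [0.001 0.   ] z 0.0591
top tl disc 0.4295 0.1641 0.0639 knob [0.4289 0.1638 0.0992] tilt [-0.001  0.001] z 0.0692
```

View pics/d.png

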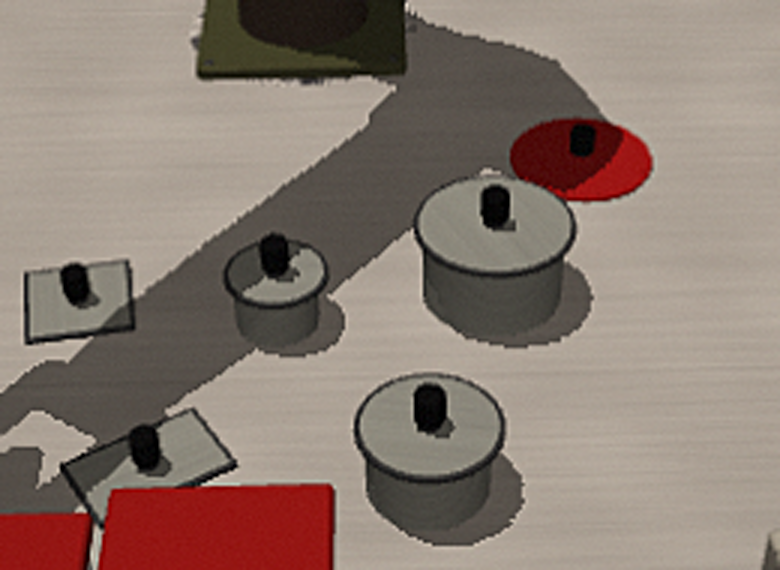

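All three lids, at (277,270), (430,427) and (495,225), sit level and within about 2 mm of their tub centres. I'm handing in.

```bash
python3 -c "
from cell import order
print(order.hand_in())"
```

```text
the job is handed in; nothing more can be done
None
```

I put all three round lids on their matching tubs and handed the job in at about 23 s: the last camera check showed each lid level and within about 2 mm of centre, but the hand-in returned no verdict.

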